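# Clear the cutting board and sheathe the scraper

### The arm

A 6-joint arm with a two-finger parallel gripper is mounted at the origin on the work surface. World frame = base frame: x ahead of the robot, y to its left, z up, the work surface at z = 0. Lengths are in m, angles in rad, forces in N, time in s.
With the tool pointing down it reaches from about 0.3 to 0.75 m from the base axis. Payload 8.5 kg.
Tool frame: the origin (TCP) lies between the finger pads; the fingertips stand 11 mm ahead of it and the grasp point (between the pads) lies 8 mm behind it; z points along the fingers, y is the line along which they close (so a half turn about z gives the same grasp; the last joint's range is limited). The gripper opens to 85 mm and grips with 20 to 120 N. Pads are 22 mm wide; open, the fingers measure 114 mm over their backs; the gripper's body (76 mm by 85 mm) begins 54 mm behind the grasp point. The pads swing forward as they close: fully open they stand 13 mm farther back than shut.
Start: joints at [0.921, 0.381, 1.297, -0, 1.464, -0.215], TCP at [0.232, 0.499, 0.242] pointing down, gripper open.
Joint ranges: [-3.11, 3.11], [-0.89, 2.33], [0.22, 2.48], [-1.42, 4.56], [0.17, 2.85], [-2.88, 2.88]. Speed limits (rad/s): [2.39, 2.39, 3.14, 3.14, 3.14, 3.14].

### API

Orientations are given as a 3x3 rotation matrix whose columns are the frame's x, y, z axes.
In Python, from cell import telemetry, optics, job, find_in gives the robot as it stands.
- The arm moves only by the shell command python3 -m pendant 'ROWS' [OPENING]. ROWS is JSON, a list of rows, each an object of numbers: "x", "y", "z": the shift along the world's x, y, z in mm; "rx", "ry", "rz": the turn, a rotation vector about the world's x, y, z in degrees. In form: [{"x": .., "y": .., "z": .., "rx": .., "ry": .., "rz": ..}, ...]. A call has 1 to 8 rows; each row is the pose to reach, as a shift and turn from the pose commanded when the call began; what a row does not reach only later rows make up. A row lasts 1/12 s, in which the tool goes at most 41.7 mm and 7.16 degrees, less where a joint would pass 70% of its speed; a pose out of reach is approached as far as the arm can. A call with a gripper value outside its range is refused whole. OPENING is the opening, from 0 (shut) to 1 (fully open), set as the call begins (- or left out, the last holds). The fingers move at their own pace and stop on an object; the grip force is fixed at half the most. Time passes only in rows, so rows that repeat a pose let the fingers close. It gives the time, the measured TCP pose, the force, the opening and the grip force at its end, in the units of the state.
- telemetry.state(): the state, without advancing time (a new reading comes with each control period).
- optics.camera(name): name is "side" or "top"; returns a dict with "pixels" (384x512x3 uint8, red, green, blue), "camera_matrix" (3x3 intrinsics, pixels), "world_from_camera" (4x4, takes a point from camera to world coordinates). Camera axes: x right, y up, looking along -z (the intrinsics and any distortion apply to the point x, -y, -z); pixel columns grow to the right and rows downward; lengths in m; the calibration is good to about 2 mm. A picture is of the moment at which its call begins. There is no depth.
- job.job_done(): hands the job in; it is judged then, once.
Trained networks look in the newest picture that a camera, given by its name, has taken for a name from the list of things; names that differ only in an ending like _2 or _b are one class to them, and where a whole thing is asked for, a point or a joint stands for the part that bears it (a point fixed in the world has none). Each returns a list of dicts, best first, with "conf" (0 to 1); they miss things now and then, are a little off and sometimes report something else, mostly with a low value. They report only what shows in the picture. A call takes as long as a camera call. They do not tell look-alikes from the thing itself.
- find_in(label, camera): "position" ([x, y, z] in m, in world coordinates, good to about 4 mm: the middle of the surface that is visible of it).
The state is a dict: "clock": time; "qpos": joint angles; "qvel": joint speeds; "joint_torque": joint torques, N m; "position": TCP position; "tcp_rot": TCP orientation; "contact_force": force on the tool from outside, world axes, zero at the start; "wrist_torque": the same for the moment, N m; "gripper_width": finger opening in m; "gripper_force": force on a finger pad.
Only numpy, scipy, OpenCV 4.12 (cv2) and the standard library are available. Lean on these libraries where they do the work, as an engineer would, in place of code of your own. Each camera call takes 0.05 s, during which the arm holds its last target. There are 200 camera calls.

### The job

Take the bench scraper out of its upright drip stand and, with its blade, push the three pieces of dried peel off the white board into the catch trough at the board's end; do not touch the peel with the gripper. Then slide the scraper blade first into the slanted metal case until it is fully home, and let go. Leave the bowl, the jar and the spatula where they are.

Things in the scene. Friction and masses are not known exactly. Their poses are not given: they have to be found in the camera images.
- scraper: bench scraper, about 220 g: steel blade 120 mm wide (y), 5 mm thick (x), 85 mm from edge to handle (z); black handle 110 mm long (y), 24 mm thick (x), 85 to 115 mm above the edge. Origin: middle of the blade's lower edge; z points from edge to handle. Starts upright and loose in the drip stand. Both faces are alike: it may be used and sheathed either way round
- stand: fixed grey drip stand, base 70 x 140 x 8 mm; upright slot 8 mm (x) by 128 mm (y), open at the top, its floor 8 mm and its top 45 mm above the table. Origin: centre of the underside, on the table; z up. Stand and case may change places
- station: fixed cutting station 200 mm (x) by 330 mm (y), 45 mm high. White board: flat top, no rim, from y = -165 to +75 mm. Beyond, at the +y end, an open steel catch trough, inside y = +75 to +160, x = -95 to +95 mm, floor 8 mm above the table, walls 5 mm thick and level with the board. Origin: centre of the underside of the whole, on the table; z up
- case: fixed slanted metal case for the scraper on a base plate 100 x 136 mm, about 90 mm high in all; its slot leans 30 degrees from vertical, so that its mouth looks up and towards the robot. Fully home, the blade's edge rests on the slot's floor and 25 mm of blade still show between mouth and handle. Origin: centre of the underside, on the table; z up
- case_mouth (a point): centre of the mouth of the case's slot, 80 mm above the table. z points straight out of the slot (30 degrees from vertical, towards the robot's side), x across the slot, y along its width. Slot: 7 mm (x) by 124 mm (y), 60 mm deep below this point, closed floor. Flared lead-in lips reach 10 mm above this point, widening to 19 mm by 136 mm
- peel0: loose piece of hard dried orange peel, a shallow arch 37 x 22 mm and 9 mm high, about 16 g; it starts lying on the white board. Origin: centre of its underside, z up
- peel1: loose piece of hard dried orange peel, a shallow arch 37 x 22 mm and 9 mm high, about 16 g; it starts lying on the white board. Origin: centre of its underside, z up
- peel2: loose piece of hard dried orange peel, a shallow arch 37 x 22 mm and 9 mm high, about 16 g; it starts lying on the white board. Origin: centre of its underside, z up
- bowl: bystander: loose steel bowl, 150 mm across, 70 mm high. Origin: centre of its underside
- jar: bystander: loose glass jar, 70 mm across, 110 mm high. Origin: centre of its underside
- spatula: bystander: loose spatula lying flat on the table, 280 mm long along its x axis. Origin: below its middle
Things that resemble listed ones, but are neither listed nor needed, are in the scene too. Several things have the shape of the scraper; the one meant has the colours described above. What is shaped like the peel1 but green is not meant.

How it is judged:
On the way, in this order (a step that is already met when the one before it is completed fails the run):
1. all three pieces of peel have been pushed into the trough (y of peel0 in the frame of station between 0.075 and 0.162 m and x of peel0 in the frame of station between -0.097 and 0.097 m and z of peel0 in the frame of station between 0 and 0.036 m and y of peel1 in the frame of station between 0.075 and 0.162 m and x of peel1 in the frame of station between -0.097 and 0.097 m and z of peel1 in the frame of station between 0 and 0.036 m and y of peel2 in the frame of station between 0.075 and 0.162 m and x of peel2 in the frame of station between -0.097 and 0.097 m and z of peel2 in the frame of station between 0 and 0.036 m), for 0.2 s.
2. the scraper is slid fully home in the slanted case (z of scraper in the frame of case_mouth between -0.066 and -0.053 m and x of scraper in the frame of case_mouth between -0.004 and 0.004 m and y of scraper in the frame of case_mouth between -0.006 and 0.006 m and angle between the z axis of scraper and the z axis of case_mouth, either way round below 0.09 rad and angle between the x axis of scraper and the x axis of case_mouth, either way round below 0.09 rad), for 0.2 s.
At the end, for the whole second after the job is handed in: All three peel pieces lie inside the catch trough, below the board's top; the scraper is blade first in the slanted case, edge within 7 mm of the slot floor, axes within 0.09 rad of the slot's, released and at rest; bowl, jar and spatula within 30 mm of their starts (all of step 1 and all of step 2 and linear speed of scraper below 0.02 m/s and distance of each of bowl, jar, spatula from where it was at the start of the episode below 0.03 m); the robot touches nothing.
It fails at once if the gripper or arm touches a piece of peel (contact force between any of the fingers, the arm and peel0 above 0.3 N or contact force between any of the fingers, the arm and peel1 above 0.3 N or contact force between any of the fingers, the arm and peel2 above 0.3 N).
It fails at once if the bowl, jar or spatula is moved more than 30 mm (distance of any of bowl, jar, spatula from where it was at the start of the episode above 0.03 m).
It also fails if it takes over 61 s, if anything falls off the work surface, if the arm or the gripper's body presses on something with over 40 N, if the wrist force passes 120 N, or if a joint passes its speed limit or range.

## Working session

There is one attempt and no reset: what is moved stays moved. The work goes in short steps, Python scripts to look and compute and a shell command to move; the robot and the scene stay as the last step left them, time stands still between calls to the robot, and variables do not carry over. Pictures are saved under pics/ and viewed, at most 10 in all, crops included, and the job is handed in when it is done.

```bash
mkdir -p pics; cat > h.py <<'E'
import numpy as np, cv2
from cell import telemetry, optics, job, find_in
def snap(n,f):
    c=optics.camera(n); np.savez('pics/'+f+'.npz',**{k:np.array(v) for k,v in c.items()}); cv2.imwrite('pics/'+f+'.png',c['pixels'][:,:,::-1]); return c
def ray(c,u,v):
    K=np.array(c['camera_matrix']);T=np.array(c['world_from_camera'])
    d=np.linalg.inv(K)@[u,v,1]; d=T[:3,:3]@[d[0],-d[1],-d[2]]; return T[:3,3],d
def px(c,u,v,z):
    o,d=ray(c,u,v); return o+d*(z-o[2])/d[2]
def proj(c,p):
    K=np.array(c['camera_matrix']);T=np.array(c['world_from_camera'])
    q=np.linalg.inv(T)@np.append(p,1); q=K@[q[0],-q[1],-q[2]]; return q[:2]/q[2]
E
python3 - <<'E'
from h import *
a=snap('top','t0');b=snap('side','s0')
print(a.keys()); print(a['camera_matrix'],a['world_from_camera']);print(b['world_from_camera'])
im=np.hstack([a['pixels'],b['pixels']])[:,:,::-1]
for n in ['scraper','stand','station','case','peel0','bowl','jar','spatula']:
  for c in ['top','side']:
    print(n,c,[(np.round(d['position'],3).tolist(),round(d['conf'],2)) for d in find_in(n,c)][:6])
print(telemetry.state())
E
```

```text
dict_keys(['pixels', 'camera_matrix', 'world_from_camera'])
[[356.5468949    0.         260.46031389]
 [  0.         356.5468949  183.88144052]
 [  0.           0.           1.        ]] [[ 0.02266359  0.98143338 -0.19045966  0.43319901]
 [-0.99949687  0.02647139  0.01747207 -0.04524957]
 [ 0.02218941  0.18996785  0.98153953  0.82359366]
 [ 0.          0.          0.          1.        ]]
[[-0.9756061   0.11339999 -0.1879712   0.40144014]
 [-0.21942781 -0.47780779  0.8506181   0.72364285]
 [ 0.00664598  0.87111432  0.49103531  0.54030177]
 [ 0.          0.          0.          1.        ]]
scraper top [([0.658, -0.109, 0.125], 0.92), ([0.45, -0.154, 0.115], 0.92), ([0.798, -0.148, 0.11], 0.56)]
scraper side [([0.658, -0.092, 0.103], 0.93), ([0.446, -0.151, 0.063], 0.61)]
stand top [([0.641, -0.108, 0.011], 0.96)]
stand side [([0.645, -0.079, 0.012], 0.66)]
station top []
station side [([0.498, 0.285, 0.047], 0.79)]
case top [([0.61, -0.327, 0.006], 0.71)]
case side [([0.613, -0.305, 0.009], 0.62)]
peel0 top [([0.517, 0.138, 0.052], 0.68), ([0.324, 0.144, 0.007], 0.68), ([0.612, -0.32
[... 675 characters left out ...]
94e+00, -2.15322122e-01]), 'qvel': array([ 0.00056612,  0.00030973, -0.00132673,  0.00132677,  0.00081283,
        0.00030992]), 'joint_torque': array([-7.57540365e-04, -4.48326802e+01, -2.31456381e+01, -2.47558419e-04,
        6.64661729e-04, -1.55953040e-05]), 'position': array([0.23166414, 0.49880301, 0.24232782]), 'tcp_rot': array([[-9.06967071e-01,  4.21201533e-01,  2.39550286e-05],
       [ 4.21201533e-01,  9.06967071e-01, -7.37735118e-07],
       [-2.20371573e-05,  9.42079334e-06, -1.00000000e+00]]), 'contact_force': array([-0.20374939,  0.1025    ,  0.09546512]), 'wrist_torque': array([-0.01239758,  0.02814914, -0.03738294]), 'gripper_force': 0.0, 'gripper_width': 0.0855403873193335}
```

View pics/t0.png

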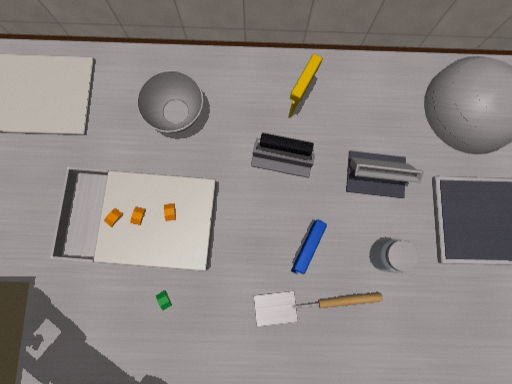

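View pics/s0.png

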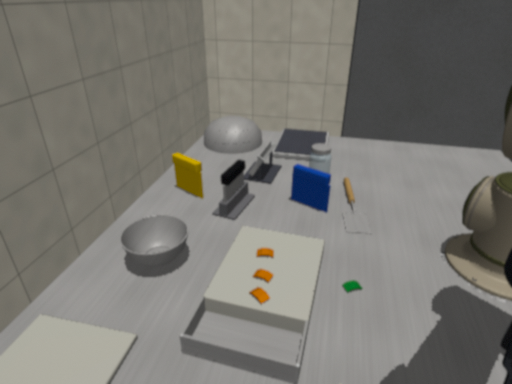

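The top view shows the black-handled scraper standing in the grey stand at (287,145) and the case at (385,170). The board has three orange peels at (114,217), (138,215) and (170,212), with the trough to the left at x 60–105. The side view agrees.

Look-alikes for the scraper are yellow (306,78), blue (309,247) and black (287,145). I choose black. For the peel, the green piece at (164,300) is not meant.

```bash
python3 - <<'E'
import cv2,numpy as np
a=cv2.imread('pics/t0.png');b=cv2.imread('pics/s0.png')
c1=cv2.resize(a[120:205,240:430],None,fx=4.2,fy=4.2,interpolation=cv2.INTER_CUBIC)
c2=cv2.resize(b[135:225,205:295],None,fx=2.4,fy=2.4,interpolation=cv2.INTER_CUBIC)
W=np.zeros((c1.shape[0]+c2.shape[0],798,3),np.uint8);W[:c1.shape[0],:c1.shape[1]]=c1
W[c1.shape[0]:,:c2.shape[1]]=c2
c3=cv2.resize(a[160:275,45:225],None,fx=1.87,fy=1.87);W[c1.shape[0]:c1.shape[0]+c3.shape[0],300:300+c3.shape[1]]=c3
cv2.imwrite('pics/c0.png',W[:600]);print(W.shape,c1.shape)
E
```

```text
(573, 798, 3) (357, 798, 3)
```

View pics/c0.png

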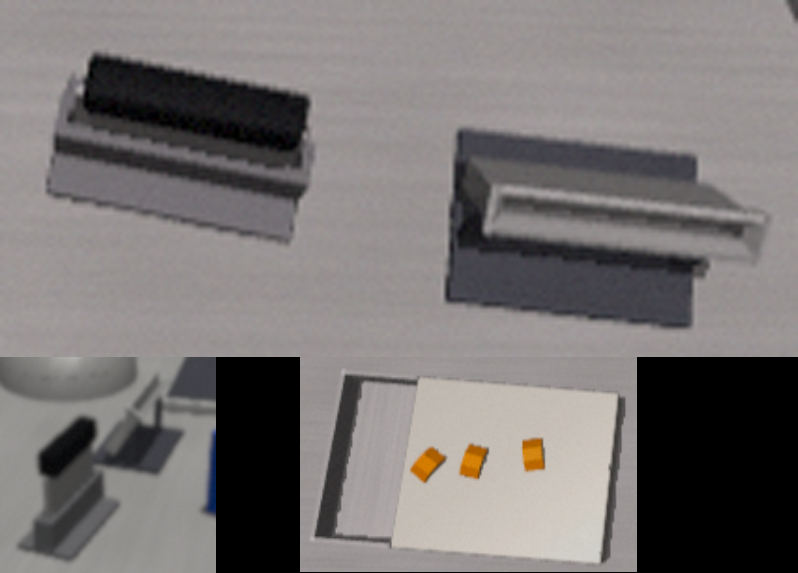

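```bash
cat >> h.py <<'E'
def load(f): return dict(np.load('pics/'+f+'.npz'))
from scipy.optimize import least_squares
def fit(c,L,P,g):
    """fit x,y,yaw of local points L (n,3) to pixels P"""
    L=np.array(L,float);P=np.array(P,float)
    def T(q):
        k,s=np.cos(q[2]),np.sin(q[2]);R=np.array([[k,-s,0],[s,k,0],[0,0,1]]);return L@R.T+[q[0],q[1],0]
    f=lambda q:np.concatenate([proj(c,p)-u for p,u in zip(T(q),P)])
    r=least_squares(f,g); return r.x,np.round(r.fun.reshape(-1,2),1).tolist()
E
python3 - <<'E'
from h import *
c=load('t0'); s=load('s0')
A=lambda u,v:(240+(u+.5)/4.2-.5,120+(v+.5)/4.2-.5); C=lambda u,v:(45+(u-299.5)/1.87-.5,160+(v-356.5)/1.87-.5)
# local: x away from robot, y left
print('scraper',fit(c,[[.012,.055,.123],[.012,-.055,.123],[-.012,-.055,.093],[-.012,.055,.093]],[A(93,55),A(308,95),A(303,148),A(85,108)],[.65,-.1,0]))
print('standbase',fit(c,[[-.035,.07,.008],[-.035,-.07,.008]],[A(48,190),A(292,240)],[.65,-.1,0]))
print('case',fit(c,[[.05,.068,.004],[.05,-.068,.004],[-.05,-.068,.004],[-.05,.068,.004]],[A(458,130),A(695,157),A(690,325),A(446,300)],[.61,-.33,0]))
print('station',fit(c,[[.1,.165,.045],[-.1,.165,.045],[.1,-.165,.045],[-.1,-.165,.045],[.1,.075,.045],[-.1,.075,.045]],[C(343,373),C(315,538),C(618,393),C(603,560),C(418,377),C(391,548)],[.5,.25,0]))
for p in [C(428,465),C(474,461),C(534,455)]: print(px(c,*p,.051))
# lip outer rim pts
m=[A(484,184),A(769,212),A(755,262),A(482,236)]
for p in m: print('lip',px(c,*p,.088))
E
```

```text
scraper (array([ 0.65871864, -0.1106096 , -0.15534266]), [[0.1, -1.2], [1.5, -1.3], [-1.4, 1.1], [-0.3, 1.5]])
standbase (array([ 0.65844522, -0.11135658, -0.17970751]), [[-0.2, -0.0], [0.2, 0.0]])
case (array([ 0.62429174, -0.33308219, -0.08513543]), [[0.0, -0.2], [-0.1, -0.4], [-0.2, 0.5], [0.3, 0.1]])
station (array([ 0.50375249,  0.20970184, -0.04648418]), [[-0.3, -1.5], [-1.7, 2.1], [1.2, -1.5], [0.4, 1.3], [0.2, -0.7], [0.4, -0.2]])
[0.50099082 0.25562524 0.051     ]
[0.50689371 0.20358532 0.051     ]
[0.51554655 0.1353546  0.051     ]
lip [ 0.62591655 -0.2591746   0.088     ]
lip [ 0.6153403  -0.40483803  0.088     ]
lip [ 0.58911686 -0.3959998   0.088     ]
lip [ 0.59877184 -0.25740057  0.088     ]
```

The crop shows the black handle in the stand, with its far edge from (262,133) to (313,143) in the top picture. The case mouth is around (389,172), looking toward the robot. The fits agree with the given sizes, so I'm approaching.

```bash
python3 -m pendant '[{"x":40,"y":-10,"z":0,"rz":-5},{"x":70,"y":-40,"rz":-12},{"x":98,"y":-70,"rz":-19},{"x":126,"y":-100,"rz":-26},{"x":150,"y":-133,"rz":-33},{"x":174,"y":-166,"rz":-40},{"x":198,"y":-200,"rz":-47},{"x":222,"y":-234,"rz":-50}]' 1
python3 -m pendant '[{"x":24,"y":-34,"rz":-5},{"x":48,"y":-68,"rz":-10},{"x":72,"y":-102,"rz":-15},{"x":96,"y":-136,"rz":-20},{"x":120,"y":-170,"rz":-24},{"x":144,"y":-204,"rz":-24.6},{"x":168,"y":-238,"rz":-24.6},{"x":192,"y":-272,"rz":-24.6}]'
```

```text
invalid input
invalid input
```

```bash
python3 -m pendant '[{"x":40,"y":-10,"z":0,"rx":0,"ry":0,"rz":-5},{"x":70,"y":-40,"z":0,"rx":0,"ry":0,"rz":-12},{"x":98,"y":-70,"z":0,"rx":0,"ry":0,"rz":-19},{"x":126,"y":-100,"z":0,"rx":0,"ry":0,"rz":-26},{"x":150,"y":-133,"z":0,"rx":0,"ry":0,"rz":-33},{"x":174,"y":-166,"z":0,"rx":0,"ry":0,"rz":-40},{"x":198,"y":-200,"z":0,"rx":0,"ry":0,"rz":-47},{"x":222,"y":-234,"z":0,"rx":0,"ry":0,"rz":-50}]' 1
```

```text
clock: 1.57
position: [0.4545, 0.263, 0.2425]
tcp_rot: [[-0.254, 0.967, 0.0], [0.967, 0.254, 0.0], [0.0, 0.0, -1.0]]
contact_force: [0.3, 0.8, 0.0]
gripper_width: 0.0854
gripper_force: 0.0
```

```bash
python3 -m pendant '[{"x":22,"y":-35,"z":0,"rx":0,"ry":0,"rz":-5},{"x":43,"y":-70,"z":0,"rx":0,"ry":0,"rz":-10},{"x":62,"y":-107,"z":0,"rx":0,"ry":0,"rz":-15},{"x":82,"y":-143,"z":0,"rx":0,"ry":0,"rz":-20},{"x":102,"y":-180,"z":0,"rx":0,"ry":0,"rz":-24.6},{"x":122,"y":-216,"z":0,"rx":0,"ry":0,"rz":-24.6},{"x":142,"y":-252,"z":0,"rx":0,"ry":0,"rz":-24.6},{"x":162,"y":-288,"z":0,"rx":0,"ry":0,"rz":-24.6}]'
python3 -m pendant '[{"x":20,"y":-36,"z":-10,"rx":0,"ry":0,"rz":0},{"x":36,"y":-70,"z":-25,"rx":0,"ry":0,"rz":0},{"x":43,"y":-86,"z":-40,"rx":0,"ry":0,"rz":0},{"x":43,"y":-86,"z":-60,"rx":0,"ry":0,"rz":0},{"x":43,"y":-86,"z":-60,"rx":0,"ry":0,"rz":0},{"x":43,"y":-86,"z":-60,"rx":0,"ry":0,"rz":0}]'
python3 - <<'E'
from h import *
c=snap('top','t1');b=snap('side','s1')
st=telemetry.state();print(st['position'],np.degrees(np.arctan2(st['tcp_rot'][1,1],st['tcp_rot'][0,1])))
a=cv2.resize(b['pixels'][110:240,170:300],(600,600),interpolation=cv2.INTER_CUBIC)
cv2.imwrite('pics/c1.png',a[:,:,::-1])
E
```

```text
clock: 2.23
position: [0.6163, -0.0253, 0.2424]
tcp_rot: [[0.166, 0.986, 0.0], [0.986, -0.166, -0.0], [0.0, 0.0, -1.0]]
contact_force: [0.1, 1.5, -0.9]
gripper_width: 0.0853
gripper_force: 0.0
clock: 2.73
position: [0.6583, -0.109, 0.1817]
tcp_rot: [[0.165, 0.986, -0.002], [0.986, -0.165, 0.001], [0.001, -0.002, -1.0]]
contact_force: [0.1, -0.2, 0.1]
gripper_width: 0.0853
gripper_force: 0.0
[ 0.65900426 -0.10857882  0.18395801] -9.45933013951394
```

View pics/c1.png

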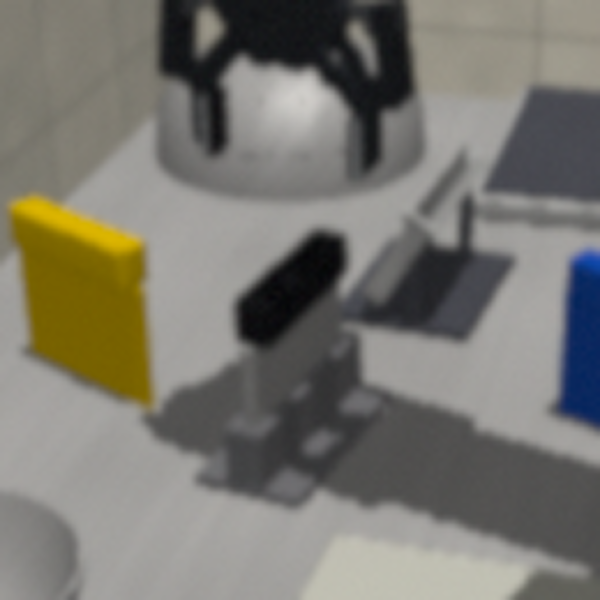

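The gripper straddles the black handle: handle at about (290,290) in the crop, fingers left and right of it. Descending and gripping.

```bash
python3 -m pendant '[{"x":0,"y":0,"z":-35,"rx":0,"ry":0,"rz":0},{"x":0,"y":0,"z":-65,"rx":0,"ry":0,"rz":0},{"x":0,"y":0,"z":-81,"rx":0,"ry":0,"rz":0},{"x":0,"y":0,"z":-81,"rx":0,"ry":0,"rz":0},{"x":0,"y":0,"z":-81,"rx":0,"ry":0,"rz":0}]' 1
python3 -m pendant '[{"x":0,"y":0,"z":0,"rx":0,"ry":0,"rz":0},{"x":0,"y":0,"z":0,"rx":0,"ry":0,"rz":0},{"x":0,"y":0,"z":0,"rx":0,"ry":0,"rz":0},{"x":0,"y":0,"z":0,"rx":0,"ry":0,"rz":0},{"x":0,"y":0,"z":0,"rx":0,"ry":0,"rz":0},{"x":0,"y":0,"z":0,"rx":0,"ry":0,"rz":0},{"x":0,"y":0,"z":0,"rx":0,"ry":0,"rz":0},{"x":0,"y":0,"z":0,"rx":0,"ry":0,"rz":0}]' 0
```

```text
clock: 3.25
position: [0.6591, -0.1087, 0.1027]
tcp_rot: [[0.164, 0.986, 0.001], [0.986, -0.164, -0.0], [-0.0, 0.001, -1.0]]
contact_force: [0.3, -0.1, 0.9]
gripper_width: 0.0852
gripper_force: 0.0
clock: 3.92
position: [0.6589, -0.1092, 0.1021]
tcp_rot: [[0.165, 0.986, 0.001], [0.986, -0.165, -0.0], [-0.0, 0.001, -1.0]]
contact_force: [-1.1, -0.6, 5.9]
gripper_width: 0.0231
gripper_force: 59.9
```

```bash
python3 -m pendant '[{"x":0,"y":0,"z":20,"rx":0,"ry":0,"rz":0},{"x":0,"y":0,"z":50,"rx":0,"ry":0,"rz":0},{"x":0,"y":0,"z":80,"rx":0,"ry":0,"rz":0},{"x":-15,"y":18,"z":90,"rx":0,"ry":0,"rz":7},{"x":-30,"y":36,"z":90,"rx":0,"ry":0,"rz":14},{"x":-45,"y":54,"z":90,"rx":0,"ry":0,"rz":21},{"x":-60,"y":72,"z":90,"rx":0,"ry":0,"rz":28},{"x":-75,"y":90,"z":90,"rx":0,"ry":0,"rz":35}]'
python3 -m pendant '[{"x":-12,"y":14,"z":0,"rx":0,"ry":0,"rz":7},{"x":-24,"y":28,"z":0,"rx":0,"ry":0,"rz":14},{"x":-36,"y":42,"z":0,"rx":0,"ry":0,"rz":21},{"x":-48,"y":56,"z":0,"rx":0,"ry":0,"rz":28},{"x":-60,"y":70,"z":0,"rx":0,"ry":0,"rz":35},{"x":-70,"y":84,"z":0,"rx":0,"ry":0,"rz":42},{"x":-80,"y":98,"z":0,"rx":0,"ry":0,"rz":49},{"x":-86,"y":109,"z":0,"rx":0,"ry":0,"rz":56}]'
python3 -m pendant '[{"x":0,"y":0,"z":-10,"rx":0,"ry":0,"rz":5.8},{"x":0,"y":0,"z":-20,"rx":0,"ry":0,"rz":5.8},{"x":0,"y":0,"z":-20,"rx":0,"ry":0,"rz":5.8},{"x":0,"y":0,"z":-20,"rx":0,"ry":0,"rz":5.8}]'
python3 - <<'E'
from h import *
c=snap('top','t2');b=snap('side','s2')
st=telemetry.state();print(st['position'],np.degrees(np.arctan2(st['tcp_rot'][1,1],st['tcp_rot'][0,1])))
W=np.zeros((600,800,3),np.uint8)
W[:,:400]=cv2.resize(c['pixels'][150:300,120:220],(400,600),interpolation=cv2.INTER_CUBIC)
W[:,400:]=cv2.resize(b['pixels'][160:310,210:310],(400,600),interpolation=cv2.INTER_CUBIC)
cv2.imwrite('pics/c2.png',W[:,:,::-1])
E
```

```text
clock: 4.58
position: [0.5825, -0.0184, 0.1906]
tcp_rot: [[-0.436, 0.9, -0.002], [0.9, 0.436, 0.0], [0.001, -0.001, -1.0]]
contact_force: [-0.2, 0.4, -3.0]
gripper_width: 0.0232
gripper_force: 59.9
clock: 5.25
position: [0.4963, 0.0908, 0.1908]
tcp_rot: [[-0.99, 0.142, -0.002], [0.142, 0.99, 0.0], [0.002, -0.0, -1.0]]
contact_force: [0.4, -0.1, -3.4]
gripper_width: 0.0229
gripper_force: 59.9
clock: 5.58
position: [0.4973, 0.0898, 0.1709]
tcp_rot: [[-0.999, 0.048, -0.002], [0.048, 0.999, 0.0], [0.002, 0.0, -1.0]]
contact_force: [0.2, 0.5, -2.6]
gripper_width: 0.023
gripper_force: 59.7
[0.49788005 0.08967849 0.17161811] 87.24654268216062
```

View pics/c2.png

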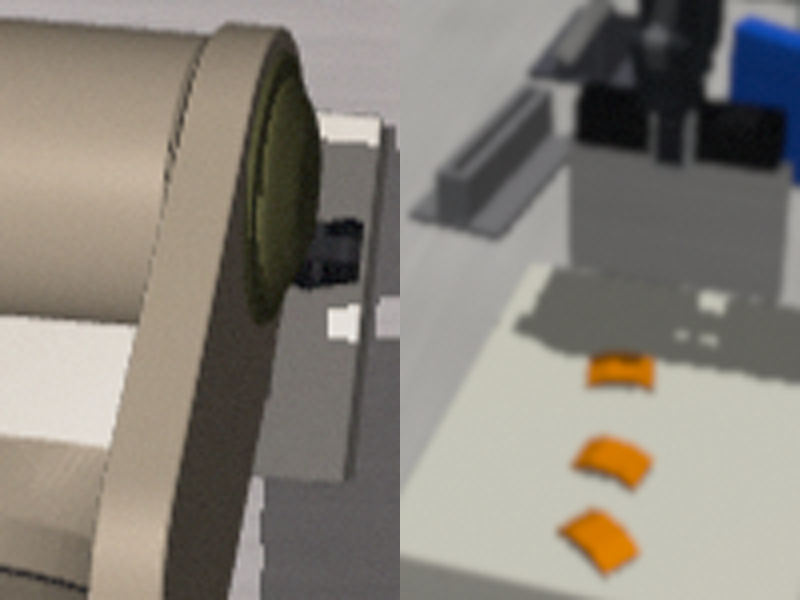

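```bash
cat >> h.py <<'E'
def scr_fit(c,st,L,P):
    """scraper offset (along tool x, tool z) and roll about tool y, in the tool frame; L scraper pts, P pixels"""
    R=st['tcp_rot'];p=st['position'];L=np.array(L,float)
    def T(q):
        k,s=np.cos(q[2]),np.sin(q[2])
        # scraper x->tool y, y->tool x, z->-tool z ; rotated q2 about tool y
        t=np.stack([L[:,1],L[:,0],-L[:,2]],1)@np.array([[k,0,s],[0,1,0],[-s,0,k]]).T+[q[0],0,q[1]]
        return t@R.T+p
    r=least_squares(lambda q:np.concatenate([proj(c,a)-b for a,b in zip(T(q),P)]),[0,.094,0])
    return r.x,np.round(r.fun.reshape(-1,2),1).tolist(),T(r.x)
E
python3 - <<'E'
from h import *
c=load('s2');st=telemetry.state();np.set_printoptions(precision=4,suppress=True)
B=lambda u,v:(210+(u-399.5)/4-.5,160+(v+.5)/4-.5)
# image left = +x world ; tool x = -world x => image left has tool x negative -> scraper y negative
L=[[0.0025,-.06,0],[.0025,.06,0],[.012,-.055,.085],[.012,.055,.085],[.012,-.055,.115],[.012,.055,.115]]
P=[B(570,263),B(785,302),B(578,143),B(785,167),B(580,86),B(787,108)]
print(*scr_fit(c,st,L,P),sep='\n')
E
```

```text
[0.0043 0.0887 0.0071]
[[0.9, -0.5], [0.3, -1.8], [-0.4, -1.0], [-0.1, 0.2], [-1.0, 0.7], [0.4, 2.1]]
[[0.5536 0.0895 0.0825]
 [0.4338 0.0953 0.0833]
 [0.5497 0.0992 0.1675]
 [0.4398 0.1045 0.1683]
 [0.5499 0.0992 0.1975]
 [0.44   0.1045 0.1983]]
```

```bash
python3 -m pendant '[{"x":0,"y":0,"z":-12,"rx":0,"ry":0,"rz":0},{"x":0,"y":0,"z":-24,"rx":0,"ry":0,"rz":0},{"x":0,"y":0,"z":-29,"rx":0,"ry":0,"rz":0},{"x":0,"y":0,"z":-29,"rx":0,"ry":0,"rz":0},{"x":0,"y":0,"z":-29,"rx":0,"ry":0,"rz":0}]'
python3 -m pendant '[{"x":0,"y":0,"z":-1,"rx":0,"ry":0,"rz":0},{"x":0,"y":0,"z":-1.5,"rx":0,"ry":0,"rz":0},{"x":0,"y":0,"z":-1.5,"rx":0,"ry":0,"rz":0}]'
```

```text
clock: 6.1
position: [0.4979, 0.0897, 0.1428]
tcp_rot: [[-0.999, 0.048, 0.0], [0.048, 0.999, -0.0], [-0.0, -0.0, -1.0]]
contact_force: [0.2, -0.8, -3.1]
gripper_width: 0.0234
gripper_force: 59.8
clock: 6.35
position: [0.4978, 0.0898, 0.1412]
tcp_rot: [[-0.999, 0.047, 0.001], [0.047, 0.999, -0.0], [-0.001, -0.0, -1.0]]
contact_force: [-0.5, -1.2, -2.8]
gripper_width: 0.0228
gripper_force: 59.8
```

```bash
for i in 1 2; do python3 -m pendant '[{"x":0,"y":0,"z":-1,"rx":0,"ry":0,"rz":0},{"x":0,"y":0,"z":-1,"rx":0,"ry":0,"rz":0}]' | egrep 'pos|contact'; done
```

```text
position: [0.4976, 0.0898, 0.1398]
contact_force: [-0.1, -0.4, -3.0]
position: [0.4978, 0.0898, 0.1391]
contact_force: [-1.5, -0.6, -0.3]
```

```bash
for i in 1 2; do python3 -m pendant '[{"x":0.4,"y":8,"z":0.3,"rx":0,"ry":0,"rz":0},{"x":0.8,"y":16,"z":0.3,"rx":0,"ry":0,"rz":0},{"x":1.1,"y":24,"z":0.3,"rx":0,"ry":0,"rz":0},{"x":1.5,"y":32,"z":0.3,"rx":0,"ry":0,"rz":0},{"x":1.9,"y":40,"z":0.3,"rx":0,"ry":0,"rz":0},{"x":2.2,"y":48,"z":0.3,"rx":0,"ry":0,"rz":0},{"x":2.6,"y":56,"z":0.3,"rx":0,"ry":0,"rz":0},{"x":3,"y":64,"z":0.3,"rx":0,"ry":0,"rz":0}]' | egrep 'pos|contact'; done
python3 - <<'E'
from h import *
c=snap('top','t3');b=snap('side','s3')
cv2.imwrite('pics/c3.png',cv2.resize(b['pixels'][200:384,150:360],(684,600))[:,:,::-1])
E
```

```text
position: [0.5007, 0.1547, 0.1391]
contact_force: [0.1, -0.7, -2.4]
position: [0.5037, 0.2186, 0.1394]
contact_force: [0.2, 0.9, -2.6]
```

View pics/c3.png

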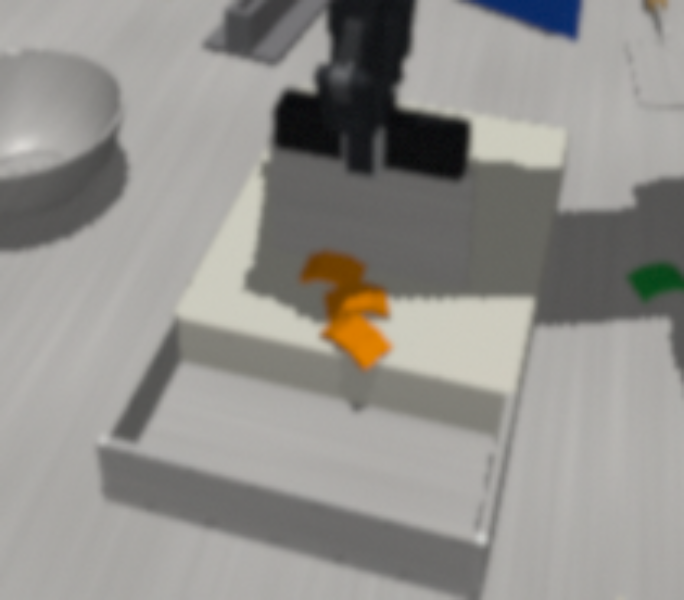

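The three peels are bunched ahead of the blade at (330,268), (360,300) and (360,340) in the crop, and the first is already over the edge. Continuing past the edge.

```bash
for i in 1 2; do python3 -m pendant '[{"x":0.3,"y":6,"z":0,"rx":0,"ry":0,"rz":0},{"x":0.6,"y":12,"z":0,"rx":0,"ry":0,"rz":0},{"x":0.9,"y":18,"z":0,"rx":0,"ry":0,"rz":0},{"x":1.2,"y":24,"z":0,"rx":0,"ry":0,"rz":0},{"x":1.4,"y":30,"z":0,"rx":0,"ry":0,"rz":0},{"x":1.7,"y":36,"z":0,"rx":0,"ry":0,"rz":0},{"x":2,"y":42,"z":0,"rx":0,"ry":0,"rz":0},{"x":2.3,"y":49,"z":0,"rx":0,"ry":0,"rz":0}]' | egrep 'pos|contact'; done
python3 -m pendant '[{"x":0,"y":0,"z":12,"rx":0,"ry":0,"rz":0},{"x":0,"y":0,"z":40,"rx":0,"ry":0,"rz":0},{"x":0,"y":-30,"z":75,"rx":0,"ry":0,"rz":0},{"x":0,"y":-65,"z":100,"rx":0,"ry":0,"rz":0},{"x":0,"y":-105,"z":100,"rx":0,"ry":0,"rz":0},{"x":0,"y":-140,"z":100,"rx":0,"ry":0,"rz":0},{"x":0,"y":-140,"z":100,"rx":0,"ry":0,"rz":0}]'
python3 - <<'E'
from h import *
c=snap('top','t4');b=snap('side','s4')
for n in ['top','side']: print([(np.round(d['position'],3).tolist(),round(d['conf'],2)) for d in find_in('peel0',n)][:6])
W=np.zeros((600,800,3),np.uint8)
W[:,:500]=cv2.resize(b['pixels'][220:384,150:330],(500,600))
W[:400,500:]=cv2.resize(c['pixels'][150:290,30:135],(300,400))
cv2.imwrite('pics/c4.png',W[:,:,::-1])
E
```

```text
position: [0.506, 0.2674, 0.1394]
contact_force: [-0.3, -1.0, -3.0]
position: [0.5083, 0.3163, 0.1394]
contact_force: [0.7, 0.3, -2.6]
clock: 10.03
position: [0.5087, 0.1709, 0.2402]
tcp_rot: [[-0.999, 0.052, 0.001], [0.052, 0.999, -0.002], [-0.001, -0.002, -1.0]]
contact_force: [1.1, 0.1, -3.1]
gripper_width: 0.0231
gripper_force: 60.4
[([0.325, 0.146, 0.007], 0.72)]
[([0.518, 0.324, 0.01], 0.77), ([0.54, 0.312, 0.012], 0.55), ([0.332, 0.151, 0.013], 0.54), ([0.494, 0.315, 0.011], 0.5)]
```

View pics/c4.png

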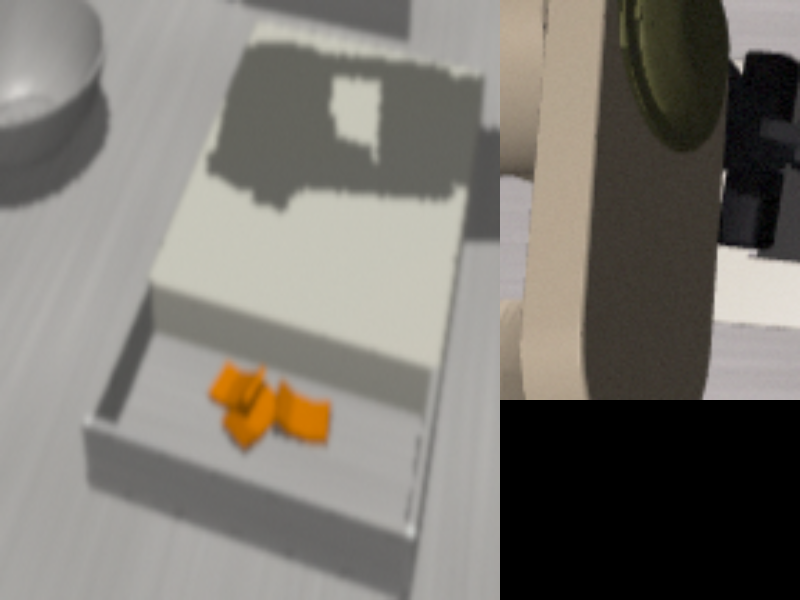

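All three peels lie in the trough, at (235,385), (250,415) and (305,415) in the crop. Now measuring the case mouth closely.

```bash
python3 - <<'E'
import cv2,numpy as np
a=cv2.imread('pics/t0.png')[148:190,345:425];b=cv2.imread('pics/s0.png')[136:188,240:290]
def e(x,s):
    x=cv2.resize(x,None,fx=s,fy=s,interpolation=cv2.INTER_CUBIC); return cv2.convertScaleAbs(x,alpha=1.3)
W=np.zeros((600,800,3),np.uint8)
a=e(a,8);b=e(b,5);W[:336,:640]=a;W[338:338+260,:250]=b
for k in range(0,640,80): cv2.line(W,(k,0),(k,6),(0,0,255),1)
cv2.imwrite('pics/c5.png',W)
E
```

```text
(no output)
```

View pics/c5.png

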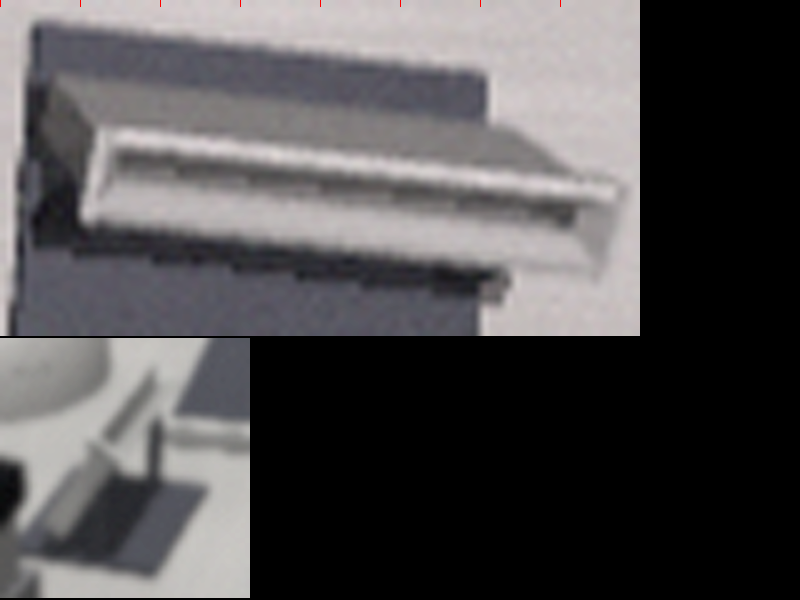

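```bash
cat >> h.py <<'E'
def Rm(yaw,t=np.pi/6):
    from scipy.spatial.transform import Rotation as Q
    return Q.from_euler('zy',[yaw,-t]).as_matrix()
E
python3 - <<'E'
from h import *
np.set_printoptions(precision=4,suppress=True)
c=load('t0');A=lambda u,v:np.array((345+(u+.5)/8-.5,148+(v+.5)/8-.5))
P=[A(97,130),A(622,185),A(600,275),A(84,223)]
S=[A(117,160),A(579,214)]
def f(q,full=False):
    x,y,yaw,a,b=q;R=Rm(yaw);o=np.array([x,y,.08])
    L=np.array([[a,b,.01],[a,-b,.01],[-a,-b,.01],[-a,b,.01]])
    r=[proj(c,o+R@l)-p for l,p in zip(L,P)]
    s=[(proj(c,o+R@[0,k*.062,0])-p)[:1] for k,p in zip((1,-1),S)]
    return np.concatenate(r+s)
r=least_squares(f,[.61,-.33,-.08,.0095,.068]);print(r.x,r.fun)
y=r.x
R=Rm(y[2]);q=[.6243,-.3331];d=y[:2]-q;k,s=np.cos(-.085),np.sin(-.085)
print('mouth in base frame',[d[0]*k+d[1]*s,-d[0]*s+d[1]*k])
# side view check: project rim and mouth
b=load('s0')
for l in ([y[3],y[4],.01],[-y[3],y[4],.01],[y[3],-y[4],.01],[-y[3],-y[4],.01],[0,0,0]):
    u=proj(b,np.array([y[0],y[1],.08])+R@l); print('side crop',(u-[240,136])*5+[0,338])
E
```

```text
[ 0.6118 -0.3314 -0.0739  0.0127  0.0708] [ 0.7299  0.2146  0.5386 -0.1074  0.3115 -0.0973  0.0624  0.0075 -0.1313
 -1.5433]
mouth in base frame [np.float64(-0.012645869723936744), np.float64(0.0006172115122353892)]
side crop [ 89.0403 429.6497]
side crop [122.7125 452.9494]
side crop [147.0602 357.5426]
side crop [177.367  378.5597]
side crop [127.8293 414.2772]
```

```bash
python3 -m pendant '[{"x":3,"y":-25,"z":10,"rx":0,"ry":0,"rz":-7},{"x":6,"y":-60,"z":20,"rx":0,"ry":0,"rz":-14},{"x":9,"y":-95,"z":30,"rx":0,"ry":0,"rz":-21},{"x":12,"y":-130,"z":40,"rx":0,"ry":0,"rz":-28},{"x":15,"y":-165,"z":40,"rx":0,"ry":0,"rz":-35},{"x":18,"y":-200,"z":40,"rx":0,"ry":0,"rz":-42},{"x":21,"y":-235,"z":40,"rx":0,"ry":0,"rz":-49},{"x":24,"y":-270,"z":40,"rx":0,"ry":0,"rz":-56}]' | egrep 'pos|rot|cont'
python3 -m pendant '[{"x":3,"y":-35,"z":0,"rx":0,"ry":0,"rz":-7},{"x":6,"y":-70,"z":0,"rx":0,"ry":0,"rz":-14},{"x":9,"y":-105,"z":0,"rx":0,"ry":0,"rz":-21},{"x":12,"y":-140,"z":0,"rx":0,"ry":0,"rz":-28},{"x":12,"y":-175,"z":0,"rx":0,"ry":0,"rz":-35},{"x":12,"y":-205,"z":0,"rx":0,"ry":0,"rz":-35.5},{"x":12,"y":-227,"z":0,"rx":0,"ry":0,"rz":-35.5},{"x":12,"y":-227,"z":0,"rx":0,"ry":0,"rz":-35.5}]'| egrep 'pos|rot|cont'
python3 - <<'E'
from h import *
from scipy.spatial.transform import Rotation as Q
np.set_printoptions(precision=4,suppress=True)
st=telemetry.state();M=Rm(-.078)
Rt=np.stack([M[:,1],M[:,0],-M[:,2]],1)
print(np.degrees(Q.from_matrix(Rt@st['tcp_rot'].T).as_rotvec()),st['position'],st['qpos'],st['clock'])
print(np.array([.6118,-.3314,.08])+M[:,2]*.129-st['position'])
E
```

```text
position: [0.5327, -0.0946, 0.2793]
tcp_rot: [[-0.516, 0.857, -0.0], [0.857, 0.516, 0.0], [0.0, 0.0, -1.0]]
contact_force: [1.2, -0.7, -2.4]
position: [0.5447, -0.3242, 0.2779]
tcp_rot: [[0.076, 0.997, -0.001], [0.997, -0.076, -0.0], [-0.0, -0.001, -1.0]]
contact_force: [-0.3, 0.3, -3.7]
[  0.0416 -30.0702  -0.1245] [ 0.5447 -0.3242  0.2779] [-0.723   0.5157  0.9704 -0.0009  1.6563 -0.6473] 11.5667
[ 0.0026 -0.0072 -0.0862]
```

```bash
sed -i "s/'zy'/'ZY'/" h.py; python3 - <<'E'
from h import *
from scipy.spatial.transform import Rotation as Q
np.set_printoptions(precision=4,suppress=True)
c=load('t0');A=lambda u,v:np.array((345+(u+.5)/8-.5,148+(v+.5)/8-.5))
P=[A(97,130),A(622,185),A(600,275),A(84,223)];S=[A(117,160),A(579,214)]
def f(q):
    x,y,yaw,a,b=q;R=Rm(yaw);o=np.array([x,y,.08])
    L=np.array([[a,b,.01],[a,-b,.01],[-a,-b,.01],[-a,b,.01]])
    return np.concatenate([proj(c,o+R@l)-p for l,p in zip(L,P)]+[(proj(c,o+R@[0,k*.062,0])-p)[:1] for k,p in zip((1,-1),S)])
r=least_squares(f,[.61,-.33,-.08,.0095,.068]);print(r.x,r.fun)
st=telemetry.state();M=Rm(-.08);Rt=np.stack([M[:,1],M[:,0],-M[:,2]],1)
print(np.degrees(Q.from_matrix(Rt@st['tcp_rot'].T).as_rotvec()),M)
print(np.array([*r.x[:2],.08])+M[:,2]*.129-st['position'])
E
```

```text
[ 0.6118 -0.3314 -0.0769  0.0127  0.0697] [ 0.6503  0.1249  0.4453 -0.0429  0.2827  0.027   0.0704 -0.1017 -0.434
 -1.038 ]
[ -2.3262 -29.9793  -0.235 ] [[ 0.8633  0.0799 -0.4984]
 [-0.0692  0.9968  0.04  ]
 [ 0.5     0.      0.866 ]]
[ 0.0028 -0.0021 -0.0862]
```

```bash
python3 -m pendant '[{"x":0,"y":0,"z":0,"rx":-0.5,"ry":-7,"rz":0},{"x":0,"y":0,"z":0,"rx":-1,"ry":-14,"rz":0},{"x":1,"y":-1,"z":0,"rx":-1.5,"ry":-21,"rz":-0.1},{"x":2,"y":-2,"z":-10,"rx":-2,"ry":-28,"rz":-0.2},{"x":3,"y":-2,"z":-35,"rx":-2.3,"ry":-30,"rz":-0.2},{"x":3,"y":-2,"z":-65,"rx":-2.3,"ry":-30,"rz":-0.2},{"x":3,"y":-2,"z":-86,"rx":-2.3,"ry":-30,"rz":-0.2},{"x":3,"y":-2,"z":-86,"rx":-2.3,"ry":-30,"rz":-0.2}]'
python3 - <<'E'
from h import *
from scipy.spatial.transform import Rotation as Q
np.set_printoptions(precision=4,suppress=True)
b=snap('side','s6');a=snap('top','t6');st=telemetry.state();print(st['position'],st['tcp_rot'],st['qpos'],st['clock'])
M=Rm(-.078);Rt=np.stack([M[:,1],M[:,0],-M[:,2]],1);print(np.degrees(Q.from_matrix(Rt@st['tcp_rot'].T).as_rotvec()))
# predicted scraper points with offset 0 and edge .094
R=st['tcp_rot']
for n,c,o,s,w in (('top',a,(330,100),7,(0,0)),('side',b,(225,100),5,(0,0))):
    for l in ([0,.06,0],[0,-.06,0],[-.012,.055,.115],[-.012,-.055,.115]):
        p=st['position']+R@np.array([l[1],l[0],.094-l[2]]);print(n,l,(proj(c,p)-o)*s)
W=np.zeros((600,800,3),np.uint8)
W[:,:560]=0
t=cv2.resize(a['pixels'][100:185,345:425],(560,595),interpolation=cv2.INTER_CUBIC);W[:595,:560]=t
W[:480,562:800]=cv2.resize(b['pixels'][95:195,235:285],(238,480),interpolation=cv2.INTER_CUBIC)
cv2.imwrite('pics/c6.png',cv2.convertScaleAbs(W[:,:,::-1],alpha=1.3))
E
```

```text
clock: 12.23
position: [0.5466, -0.3203, 0.1885]
tcp_rot: [[0.075, 0.866, 0.494], [0.997, -0.068, -0.032], [0.006, 0.495, -0.869]]
contact_force: [0.2, 1.0, -2.6]
gripper_width: 0.0233
gripper_force: 60.6
[ 0.5481 -0.3222  0.1937] [[ 0.0754  0.863   0.4996]
 [ 0.9972 -0.0654 -0.0377]
 [ 0.0001  0.501  -0.8654]] [-0.8592  0.4181  1.4922  0.4692  0.8986 -1.0175] 12.3333
[-0.0029  0.0678 -0.1427]
top [0, 0.06, 0] [222.751  511.0421]
top [0, -0.06, 0] [628.3108 552.0688]
top [-0.012, 0.055, 0.115] [342.5379 693.4212]
top [-0.012, -0.055, 0.115] [776.1529 737.191 ]
side [0, 0.06, 0] [201.4602 250.4878]
side [0, -0.06, 0] [250.7278 183.8196]
side [-0.012, 0.055, 0.115] [318.4911 112.819 ]
side [-0.012, -0.055, 0.115] [356.7879  59.3041]
```

View pics/c6.png

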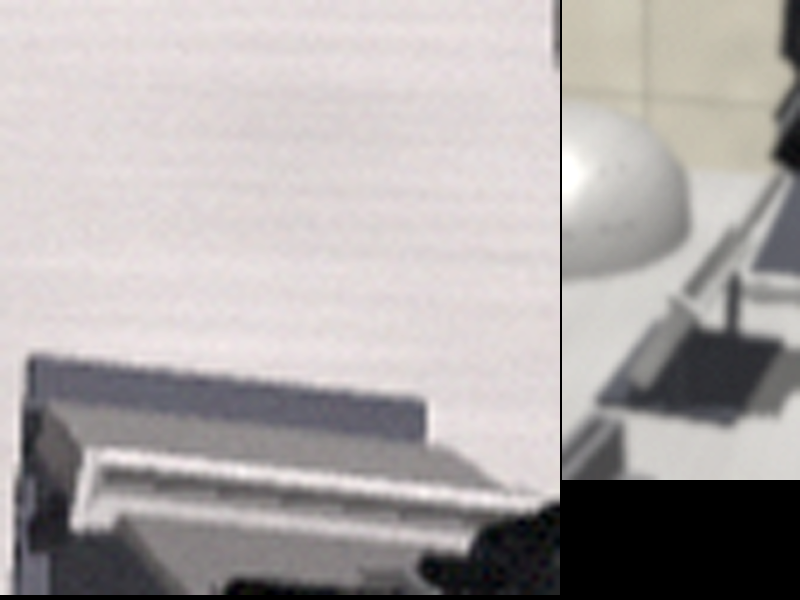

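```bash
python3 -m pendant '[{"x":0,"y":0,"z":0,"rx":0,"ry":0,"rz":0},{"x":0,"y":0,"z":0,"rx":0,"ry":0,"rz":0}]' | egrep 'pos|cont'
python3 - <<'E'
from h import *
np.set_printoptions(precision=4,suppress=True)
st=telemetry.state();M=Rm(-.078);print(st['position'],M.T@(st['position']-[.6118,-.3314,.08]))
E
```

```text
position: [0.5481, -0.3232, 0.1953]
contact_force: [-0.1, -0.1, -3.1]
[ 0.5481 -0.3232  0.1953] [0.0021 0.0032 0.1319]
```

```bash
python3 -m pendant '[{"x":1,"y":-2,"z":-3,"rx":0,"ry":0,"rz":0},{"x":4,"y":-3.4,"z":-8.7,"rx":0,"ry":0,"rz":0},{"x":9,"y":-3.8,"z":-17.3,"rx":0,"ry":0,"rz":0},{"x":14,"y":-4.2,"z":-26,"rx":0,"ry":0,"rz":0},{"x":16.5,"y":-4.4,"z":-30.3,"rx":0,"ry":0,"rz":0},{"x":19,"y":-4.6,"z":-34.6,"rx":0,"ry":0,"rz":0},{"x":19,"y":-4.6,"z":-34.6,"rx":0,"ry":0,"rz":0}]'
python3 - <<'E'
from h import *
np.set_printoptions(precision=4,suppress=True)
st=telemetry.state();M=Rm(-.078);print(st['position'],M.T@(st['position']-[.6118,-.3314,.08]),M.T@st['contact_force'],st['wrist_torque'])
E
```

```text
clock: 13.08
position: [0.5665, -0.3275, 0.1574]
tcp_rot: [[0.077, 0.863, 0.499], [0.997, -0.067, -0.038], [0.001, 0.5, -0.866]]
contact_force: [-0.0, 0.7, -2.9]
gripper_width: 0.0232
gripper_force: 60.8
[ 0.5665 -0.3275  0.1574] [-0.0007  0.0004  0.0898] [-1.5196  0.7114 -2.4846] [0.0295 0.5079 0.0156]
```

```bash
cat > f.py <<'E'
from h import *
np.set_printoptions(precision=4,suppress=True)
st=telemetry.state();M=Rm(-.078);print(M.T@(st['position']-[.6118,-.3314,.08]),M.T@st['contact_force'],st['wrist_torque'])
E
for i in 1 2; do python3 -m pendant '[{"x":2.5,"y":-0.2,"z":-4.3,"rx":0,"ry":0,"rz":0},{"x":5,"y":-0.4,"z":-8.7,"rx":0,"ry":0,"rz":0},{"x":5,"y":-0.4,"z":-8.7,"rx":0,"ry":0,"rz":0}]' >/dev/null;python3 f.py; done
```

```text
[-0.0005  0.0002  0.0803] [-2.1508  0.0787 -2.2472] [ 0.0001  0.4986 -0.0254]
[-0.0006  0.0002  0.0701] [-1.5952  0.1583 -2.1795] [ 0.0202  0.5463 -0.0256]
```

```bash
for i in 1 2 3; do python3 -m pendant '[{"x":2.5,"y":-0.2,"z":-4.3,"rx":0,"ry":0,"rz":0},{"x":5,"y":-0.4,"z":-8.7,"rx":0,"ry":0,"rz":0},{"x":5,"y":-0.4,"z":-8.7,"rx":0,"ry":0,"rz":0}]' >/dev/null;python3 f.py; done
for i in 1 2; do python3 -m pendant '[{"x":1,"y":-0.1,"z":-1.7,"rx":0,"ry":0,"rz":0},{"x":1,"y":-0.1,"z":-1.7,"rx":0,"ry":0,"rz":0}]' >/dev/null;python3 f.py; done
```

```text
[-0.0006  0.0003  0.06  ] [-2.1458  0.5112 -2.4291] [ 0.0211  0.4805 -0.0143]
[-0.0006  0.0002  0.05  ] [-1.9853  0.5223 -2.4083] [ 0.0275  0.5421 -0.019 ]
[-0.0006  0.0002  0.0399] [-2.0873  0.515  -2.4083] [0.0381 0.5914 0.0059]
[-0.0003  0.      0.0386] [-1.4166  0.2885 -2.3371] [0.0749 0.5086 0.0043]
[-0.0002 -0.      0.0368] [-1.026   0.5662 -2.4774] [ 0.0579  0.4995 -0.0127]
```

Edge is about 57 mm deep. Advancing 1 mm at a time to floor contact.

```bash
for i in 1 2 3 ; do python3 -m pendant '[{"x":0.5,"y":0,"z":-0.9,"rx":0,"ry":0,"rz":0},{"x":0.5,"y":0,"z":-0.9,"rx":0,"ry":0,"rz":0}]' >/dev/null;python3 f.py; done
```

```text
[-0.0002  0.      0.0358] [-2.3     0.0336 -2.8866] [0.021  0.49   0.0107]
[-0.      0.0001  0.035 ] [-2.1568  0.2679 -1.437 ] [-0.0496  0.5274 -0.0536]
[0.0001 0.0003 0.0347] [-3.3818  3.1495  8.7747] [0.3195 0.9438 0.0256]
```

```bash
python3 -m pendant '[{"x":0,"y":0,"z":0,"rx":0,"ry":0,"rz":0},{"x":0,"y":0,"z":0,"rx":0,"ry":0,"rz":0},{"x":0,"y":0,"z":0,"rx":0,"ry":0,"rz":0},{"x":0,"y":0,"z":0,"rx":0,"ry":0,"rz":0},{"x":0,"y":0,"z":0,"rx":0,"ry":0,"rz":0},{"x":0,"y":0,"z":0,"rx":0,"ry":0,"rz":0}]' 0.65
python3 f.py
python3 -m pendant '[{"x":-3,"y":0,"z":5,"rx":0,"ry":0,"rz":0},{"x":-10,"y":1,"z":17,"rx":0,"ry":0,"rz":0},{"x":-20,"y":2,"z":35,"rx":0,"ry":0,"rz":0},{"x":-35,"y":3,"z":61,"rx":0,"ry":0,"rz":0},{"x":-50,"y":4,"z":87,"rx":0,"ry":0,"rz":0},{"x":-65,"y":40,"z":115,"rx":0,"ry":0,"rz":0},{"x":-80,"y":80,"z":140,"rx":0,"ry":0,"rz":0},{"x":-80,"y":120,"z":145,"rx":0,"ry":0,"rz":0}]'
python3 -m pendant '[{"x":0,"y":40,"z":0,"rx":0,"ry":0,"rz":0},{"x":0,"y":80,"z":0,"rx":0,"ry":0,"rz":0},{"x":0,"y":120,"z":0,"rx":0,"ry":0,"rz":0},{"x":0,"y":120,"z":0,"rx":0,"ry":0,"rz":0}]'
python3 - <<'E'
from h import *
np.set_printoptions(precision=1,suppress=True)
a=snap('top','t7');b=snap('side','s7')
M=Rm(-.078);o=np.array([.6118,-.3314,.08])
for z in (-.06,-.05):
  for l in ([-.012,.055,.115],[.012,.055,.115],[.012,-.055,.115],[-.012,-.055,.085]):
    print(z,proj(a,o+M@(np.array(l)+[0,0,z]))*7-np.array([330,110])*7,proj(b,o+M@(np.array(l)+[0,0,z])))
for n in ('bowl','jar','spatula','peel0'): print(n,[(np.round(d['position'],3).tolist(),round(d['conf'],2)) for c in ('top','side') for d in find_in(n,c)][:8])
W=np.zeros((600,800,3),np.uint8)
W[:595,:]=cv2.resize(a['pixels'][110:195,330:445],(805,595),interpolation=cv2.INTER_CUBIC)[:,:800]
W[420:,:240]=cv2.resize(b['pixels'][120:195,240:340],(240,180))
cv2.imwrite('pics/c7.png',cv2.convertScaleAbs(W[:,:,::-1],alpha=1.3))
E
```

```text
clock: 15.67
position: [0.5948, -0.33, 0.1092]
tcp_rot: [[0.077, 0.863, 0.5], [0.997, -0.066, -0.039], [-0.001, 0.501, -0.865]]
contact_force: [0.2, 0.1, -0.3]
gripper_width: 0.0557
gripper_force: 0.0
[-0.0001  0.      0.0338] [-0.0303  0.0832 -0.3466] [ 0.0092  0.2437 -0.0305]
clock: 16.33
position: [0.5143, -0.2213, 0.2554]
tcp_rot: [[0.08, 0.861, 0.503], [0.997, -0.067, -0.044], [-0.004, 0.505, -0.863]]
contact_force: [1.0, 0.9, 0.4]
gripper_width: 0.0557
gripper_force: 0.0
clock: 16.67
position: [0.514, -0.0948, 0.2528]
tcp_rot: [[0.072, 0.863, 0.501], [0.997, -0.062, -0.036], [0.0, 0.502, -0.865]]
contact_force: [-0.6, -0.6, 0.1]
gripper_width: 0.0555
gripper_force: 0.0
-0.06 [261.2 506.7] [272.6 147. ]
-0.06 [277.6 427.6] [266.2 142.5]
-0.06 [660.3 467.2] [275.3 130.8]
-0.06 [600.1 512.5] [276.6 141.7]
-0.05 [270.  517.9] [274.3 144.5]
-0.05 [286.8 437.8] [267.8 140.1]
-0.05 [674.6 478. ] [276.9 128.5]
-0.05 [613.  523.3] [278.2 139.4]
bowl [([0.783, 0.163, 0.031], 0.73), ([0.777, 0.124, 0.043], 0.64), ([0.649, -0.086, 0.019], 0.36)]
jar [([0.434, -0.317, 0.08], 0.68)]
spatula [([0.326, -0.111, 0.005], 0.7)]
peel0 [([0.534, 0.306, 0.018], 0.69), ([0.327, 0.145, 0.007], 0.62), ([0.649, -0.111, 0.013], 0.52), ([0.516, 0.326, 0.012], 0.46), ([0.494, 0.315, 0.015], 0.43), ([0.333, 0.151, 0.013], 0.73), ([0.538, 0.312, 0.011], 0.72), ([0.519, 0.323, 0.015], 0.72)]
```

View pics/c7.png

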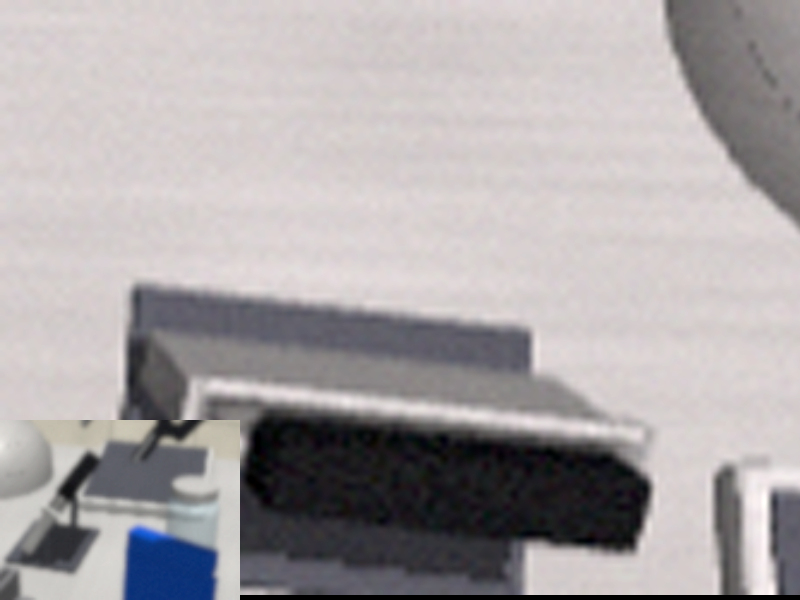

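The scraper sits in the case with its handle corners within about 2 px of the fully-home prediction. The bystanders are where they started and the peels are in the trough, so I'm handing in.

```bash
python3 -c "
from cell import job
print(job.job_done())"
```

```text
the job is handed in; nothing more can be done
None
```

The job is handed in at about 17 s: all three peels were pushed into the trough with the blade, the scraper is in the slanted case down to the slot floor and released, and the bowl, jar and spatula look unmoved in the camera checks; no verdict came back.

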